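# Slide the draining board out over the tub

### The job

Get the draining board ready to drip: push the grooved bamboo board across the desk top with the fingertips, toward the side where the grey washing-up tub stands, until about 4 cm of it sticks out past that side edge of the desk, square to the edge and above the tub. Keep the board lying flat on the desk all the way; do not pick it up. Leave the basin, brush, jar and pegs where they are.

Things in the scene. Friction and masses are not known exactly. Their poses are not given: they have to be found in the camera images.
- desk: White laminated flip-top school desk, blue box under the shut lid, fixed; flat top at height 0, 650 mm wide (its y), 450 mm deep (its x). Origin: centre of the top surface, z up, x away from the robot, y to the robot's left. The straight side edges lie at its y = +325 and -325 mm, open air past them. Turned and shifted a little from run to run.
- board: Grooved mid-brown bamboo draining board, loose, 280 mm long (its y, the grooves' direction), 140 mm wide (its x), 8 mm thick, square corners, 0.2 to 0.45 kg; lies flat on the desk, turned up to 0.3 rad from the desk's axes. Origin at the centre of its underside, z up. Slides under a push of a few N.
- end_left (a point): Middle of the board's end edge on its +y side (140 mm from the board's origin), at the underside: the leading end when the tub is on the left (+y of the desk).
- end_right (a point): Middle of the board's end edge on its -y side (140 mm from the board's origin), at the underside: the leading end when the tub is on the right (-y of the desk).
- tub: Grey plastic washing-up tub on a wooden stool, fixed, beside the desk's left or right edge (which one changes). Mouth 380 mm along the edge (its x) by 300 mm (its y), axes parallel to the desk's. Origin at the centre of the mouth at rim height, 160 mm below the desk top. Its near wall stands about 15 mm out from the edge.
- stool: Bare wooden stool, fixed, seat 340 x 280 mm, on the desk's other side, seat 320 mm below the desk top. Origin at the centre of the seat's top.
- basin: Small round orange plastic basin, loose, empty, rim diameter 150 (156 over its rolled lip), 68 mm high, origin at the centre of its underside, standing on the rear part of the desk.
- brush: Bamboo-handled scrub brush, loose, 192 mm long along its y, round head 52 mm across at its -y end and 36 mm high, handle 13 mm thick; origin under the middle, lying on the rear part of the desk.
- jar: Glass jar with a closed flip-top lid and wire bail, loose, 86 mm in diameter (about 95 over the wires), 113 mm high, origin at the centre of its underside, standing on the rear part of the desk.
- peg0: Blue plastic clothes peg, loose, 72 mm long (its y), 11 mm wide, 10 mm high, origin at the centre of its underside; one of five lying end to end along the desk's front edge (the robot's side).
- peg1: Blue plastic clothes peg, loose, 72 mm long (its y), 11 mm wide, 10 mm high, origin at the centre of its underside; one of five lying end to end along the desk's front edge (the robot's side).
- peg2: Blue plastic clothes peg, loose, 72 mm long (its y), 11 mm wide, 10 mm high, origin at the centre of its underside; one of five lying end to end along the desk's front edge (the robot's side).
- peg3: Blue plastic clothes peg, loose, 72 mm long (its y), 11 mm wide, 10 mm high, origin at the centre of its underside; one of five lying end to end along the desk's front edge (the robot's side).
- peg4: Blue plastic clothes peg, loose, 72 mm long (its y), 11 mm wide, 10 mm high, origin at the centre of its underside; one of five lying end to end along the desk's front edge (the robot's side).

How it is judged:
On the way:
1. the fingers, touching the board, push its tub-side end past the desk's edge (((y of tub in the frame of desk above 0 m and y of end_left in the frame of desk above 0.33 m and contact force between the fingers and board above 0.2 N) or (y of tub in the frame of desk below 0 m and y of end_right in the frame of desk below -0.33 m and contact force between the fingers and board above 0.2 N))), for 0.05 s.
At the end, for the whole second after the job is handed in: The board lies flat and at rest on the desk, the middle of its tub-side end 28 to 52 mm out past that side edge of the desk, its end within 0.12 rad (7 degrees) of parallel to the edge and within 90 mm of the tub's middle along the edge (so all of it drips into the tub) (((y of tub in the frame of desk above 0 m and y of end_left in the frame of desk between 0.353 and 0.377 m and x of end_left in the frame of tub between -0.09 and 0.09 m) or (y of tub in the frame of desk below 0 m and y of end_right in the frame of desk between -0.377 and -0.353 m and x of end_right in the frame of tub between -0.09 and 0.09 m)) and angle between the x axis of board and the x axis of desk, either way round below 0.12 rad and linear speed of board below 0.01 m/s and angular speed of board below 0.05 rad/s and height (world z) of board between -0.004 and 0.004 m and angle between board's own z axis and vertical below 0.03 rad); the robot touches nothing.
It fails at once if the board is lifted or tipped off the desk top (height (world z) of board above 0.012 m or angle between board's own z axis and vertical above 0.1 rad).
It fails at once if the basin, brush, jar or a peg is moved by more than 20 mm (distance of any of basin, brush, jar, peg0, peg1, peg2, peg3, peg4 from where it was at the start of the episode above 0.02 m).
It also fails if it takes over 45 s, if anything falls off the work surface, if the arm or the gripper's body presses on something with over 40 N, if the wrist force passes 120 N, or if a joint passes its speed limit or range.

### The arm

A 6-joint arm with a two-finger parallel gripper is mounted at the origin on the work surface. World frame = base frame: x ahead of the robot, y to its left, z up, the work surface at z = 0. Lengths are in m, angles in rad, forces in N, time in s.
With the tool pointing down it reaches from about 0.35 to 0.85 m from the base axis. Payload 8.1 kg.
Tool frame: the origin (TCP) lies on the mounting face of the last link; the fingertips stand 186 mm ahead of it and the grasp point (between the pads) lies 167 mm ahead of it; z points along the fingers, y is the line along which they close (so a half turn about z gives the same grasp; the last joint's range is limited). The gripper opens to 93 mm and grips with 3 to 60 N. Pads are 15 mm wide; open, the fingers measure 128 mm over their backs; the gripper's body (75 mm by 188 mm) begins 65 mm behind the grasp point.
Start: joints at [-1.229, 0.13, 1.488, -0, 1.523, -0.085], TCP at [0.248, -0.546, 0.405] pointing down, gripper open.
Joint ranges: [-2.96, 2.96], [-0.89, 2.26], [0.02, 2.5], [-1.34, 4.48], [0, 2.73], [-2.66, 2.66]. Speed limits (rad/s): [2.39, 2.39, 2.79, 3.14, 3.14, 3.14].

### API

Orientations are given as a rotation vector (axis times angle).
In Python, from plant import read_state, read_camera, camera_params, close_job gives the robot as it stands. The module is installed in compiled form; this text tells all that it offers.
- The arm moves only by the tool servo_tool, never from a script. Its argument "increments" is a list of rows, each an object with "slide": the shift along the tool's x, y, z in mm, a list of three; "dr": the turn, a rotation vector about the tool's x, y, z in rad, a list of three; "jaw": the closure, from 0 (fully open) to 1 (shut). In form: [{"slide": [x, y, z], "dr": [ax, ay, az], "jaw": jaw}, ...]. A call has 1 to 20 rows; each row is the pose to reach, as a shift and turn from the pose commanded when the call began, along the tool's axes at that moment; what a row does not reach only later rows make up. A row lasts 1/10 s, in which the tool goes at most 50 mm and 8.59 degrees, less where a joint would pass 70% of its speed; a pose out of reach is approached as far as the arm can. A call with a gripper value outside its range is refused whole. The fingers move at their own pace and stop on an object; "force" is the grip in N (left out, the last holds). Time passes only in rows, so rows that repeat a pose let the fingers close. It gives the time, the measured TCP pose, the force, the opening and the grip force at its end, in the units of the state.
- read_state(): the state, without advancing time (a new reading comes with each control period).
- read_camera(name): name is "scene" or "top"; returns (picture, depth): 400x640x3 uint8, red, green, blue; 400x640 float32, m along the optical axis (not along the pixel's ray), 0 where there is no reading.
- camera_params(name): a dict with "fx", "fy", "cx", "cy" (pixels), "k1" (the pictures are not rectified: a ray, as slopes to the right and down, at radius r is drawn at 1 + k1 r^2 times it, then the intrinsics apply), "rvec" (rotation vector, rad) and "tvec" (3), from world to camera coordinates, as OpenCV has them. Camera axes: x right, y down, z forward; pixel columns grow to the right and rows downward; lengths in m; the calibration is good to about 2 mm. A picture is of the moment at which its call begins. camera_params takes no time and is no camera call.
- close_job(): hands the job in; it is judged then, once.
The state is a dict: "t": time; "q": joint angles; "dq": joint speeds; "joint_torque": joint torques, N m; "tool_pos": TCP position; "orientation": TCP orientation; "force": force on the tool from outside, world axes, zero at the start; "wrist_torque": the same for the moment, N m; "opening": finger opening in m; "gripper_force": force on a finger pad.
Only numpy, scipy, OpenCV 4.12 (cv2) and the standard library are available. Lean on these libraries where they do the work, as an engineer would, in place of code of your own. Each camera call takes 0.05 s, during which the arm holds its last target. There are 200 camera calls.

## Working session

There is one attempt and no reset: what is moved stays moved. The work goes in short steps, Python scripts to look and compute and a tool call to move; the robot and the scene stay as the last step left them, time stands still between calls to the robot, and variables do not carry over. Pictures are saved under pics/ and viewed, at most 10 in all, crops included, and the job is handed in when it is done.

Besides the shell and the picture viewer there is one more tool, called after "Call:" as name([rows], argument=value, ...), one row to a line, values as JSON. servo_tool: Moves the arm, as the interface text tells. Its arguments: {"type":"object","properties":{"increments":{"type":"array"},"force":{"type":"number"}},"required":["increments"]}

```bash
mkdir -p pics; python3 - <<'E'
from plant import *
import cv2, numpy as np
for n in("top","scene"):
    im,d=read_camera(n); cv2.imwrite(f"pics/{n}0.png",im[:,:,::-1]); np.savez(f"{n}0.npz",im=im,d=d); print(n,camera_params(n))
s=read_state();print(s['t'],s['tool_pos'],s['orientation'],s['opening'])
E
```

```text
top {'fx': 506.54981572926556, 'fy': 506.54981572926556, 'cx': 313.33809302444905, 'cy': 190.14621955753995, 'k1': -0.039359741813741606, 'rvec': array([ 2.20243609, -2.17856824,  0.09210426]), 'tvec': array([0.00923823, 0.5638542 , 1.28928144])}
scene {'fx': 443.9787933056246, 'fy': 443.9787933056246, 'cx': 316.76837502393295, 'cy': 194.73925023879954, 'k1': -0.09919188271477582, 'rvec': array([ 2.04963539,  1.5603347 , -0.52149579]), 'tvec': array([-0.17170862, -0.50749725,  1.53663411])}
0.1 [ 0.24833157 -0.54597336  0.40382477] [-3.06876305e+00 -6.64946002e-01  2.46951452e-04] 0.09288655162779592
```

View pics/top0.png

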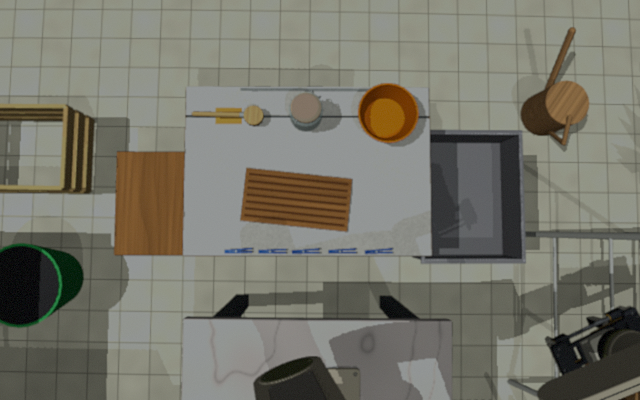

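View pics/scene0.png

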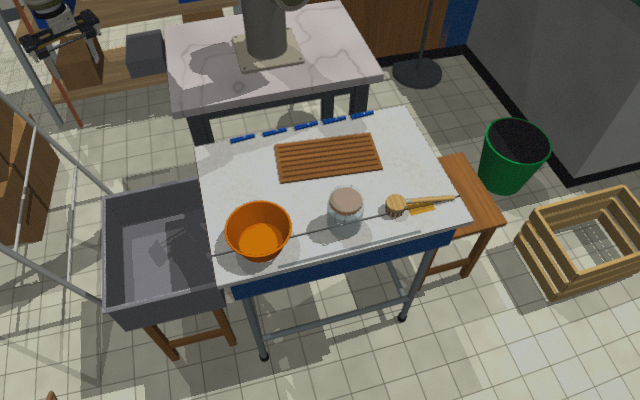

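The top view shows the tub on the right (-y) with the desk's right edge near column 431. The board's corners are near (247,169), (352,178), (347,231) and (241,221). The pegs lie along row 251, and the basin is at (388,112).

```bash
cat > h.py <<'E'
import numpy as np, cv2
from plant import *
def cast(n,uv,z):
    c=camera_params(n);K=np.array([[c['fx'],0,c['cx']],[0,c['fy'],c['cy']],[0,0,1]])
    p=cv2.undistortPoints(np.float64(uv).reshape(-1,1,2),K,np.array([c['k1'],0,0,0,0]))[:,0]
    R=cv2.Rodrigues(c['rvec'])[0];o=-R.T@c['tvec'];r=np.c_[p,np.ones(len(p))]@R
    return (o+r*((z-o[2])/r[:,2])[:,None])[:,:2]
def big(m): return max(cv2.findContours(m,cv2.RETR_EXTERNAL,cv2.CHAIN_APPROX_NONE)[0],key=cv2.contourArea)[:,0]
def board(im,z=0.008,box=(130,250,220,470)):
    hsv=cv2.cvtColor(im,cv2.COLOR_RGB2HSV); m=((hsv[...,1]>90)&(hsv[...,0]<22)).astype(np.uint8)*255
    k=np.zeros_like(m);a,b,c,d=box;k[a:b,c:d]=m[a:b,c:d]
    k=cv2.morphologyEx(k,cv2.MORPH_CLOSE,np.ones((5,5)))
    w=cast("top",big(k)+0.0,z)
    r=cv2.minAreaRect((w*1000).astype(np.float32));return w,r
def edge(im):
    # right desk edge: bright->dark along rows
    g=im.min(2).astype(int);pts=[]
    for v in list(range(140,240,2)):
        s=g[v,415:445];i=int(np.argmin(np.diff(s)));pts.append((415+i+.5,v))
    return np.array(pts)
E
python3 - <<'E'
from h import *
im=np.load("top0.npz")['im']
w,r=board(im);print("board",r,cv2.boxPoints(r).round(1).tolist())
def line(p):
    vx,vy,x,y=cv2.fitLine(p.astype(np.float32),cv2.DIST_HUBER,0,1e-4,1e-4).ravel();return vx,vy,x,y
e=cast("top",edge(im),0);print("R edge",line(e))
g=im.min(2).astype(int)
l=[(170+int(np.argmax(np.diff(g[v,170:200])))+.5,v) for v in range(155,245,2)]
print("L edge",line(cast("top",l,0)))
f=[(u,240+int(np.argmin(np.diff(g[240:265,u])))+.5) for u in list(range(195,218))+list(range(398,420))]
print("front",line(cast("top",f,0)))
b=[(u,78+int(np.argmax(np.diff(g[78:96,u])))+.5) for u in range(195,235)]
print("back",line(cast("top",b,0)))
hsv=cv2.cvtColor(im,cv2.COLOR_RGB2HSV)
m=((hsv[...,0]>95)&(hsv[...,0]<125)&(hsv[...,1]>140)).astype(np.uint8)
n,_,st,c=cv2.connectedComponentsWithStats(m[235:260]);
for s,cc in zip(st[1:],c[1:]):
    if s[4]>10:print("peg",s,cast("top",[cc+[0,235]],.01))
print("basin",cast("top",[(388,112)],.068),"tub corners",cast("top",[(432,132),(522,132),(524,262),(420,262)],-.16))
im2=np.zeros((1,),int)
E
```

```text
board ((540.3619995117188, 59.73365020751953), (277.01690673828125, 136.8026123046875), 84.62896728515625) [[459.29998779296875, -71.80000305175781], [595.5, -84.5999984741211], [621.4000244140625, 191.1999969482422], [485.20001220703125, 204.0]]
R edge (np.float32(0.99996275), np.float32(0.0086317165), np.float32(0.6122831), np.float32(-0.2926943))
L edge (np.float32(0.9999638), np.float32(0.008506133), np.float32(0.55977833), np.float32(0.35603255))
front (np.float32(0.009910258), np.float32(-0.9999509), np.float32(0.3962865), np.float32(0.08379709))
back (np.float32(0.024095781), np.float32(0.99970967), np.float32(0.84043396), np.float32(0.2736201))
peg [225  15   8   3  13] [[0.40424156 0.2337561 ]]
peg [238  14   8   3  12] [[0.40738151 0.2008737 ]]
peg [259  16   9   2  16] [[0.40431749 0.14358682]]
peg [293  16   9   2  17] [[0.40514505 0.05641835]]
peg [329  16   7   2  11] [[ 0.40631021 -0.03418059]]
peg [366  16   9   2  15] [[ 0.4071101  -0.13190058]]
basin [[ 0.76045808 -0.170728  ]] tub corners [[ 0.75465078 -0.33892352]
 [ 0.75895963 -0.61175554]
 [ 0.37128172 -0.61037705]
 [ 0.36940867 -0.30115125]]
```

Call:
servo_tool([
  {"slide":[600,-601,100],"dr":[0,0,-1.15],"jaw":0.15},
  {"slide":[600,-601,100],"dr":[0,0,-1.15],"jaw":0.15},
  {"slide":[600,-601,100],"dr":[0,0,-1.15],"jaw":0.15},
  {"slide":[600,-601,100],"dr":[0,0,-1.15],"jaw":0.15},
  {"slide":[600,-601,100],"dr":[0,0,-1.15],"jaw":0.15},
  {"slide":[600,-601,100],"dr":[0,0,-1.15],"jaw":0.15},
  {"slide":[600,-601,100],"dr":[0,0,-1.15],"jaw":0.15},
  {"slide":[600,-601,100],"dr":[0,0,-1.15],"jaw":0.15},
  {"slide":[600,-601,100],"dr":[0,0,-1.15],"jaw":0.15},
  {"slide":[600,-601,100],"dr":[0,0,-1.15],"jaw":0.15},
  {"slide":[600,-601,100],"dr":[0,0,-1.15],"jaw":0.15},
  {"slide":[600,-601,100],"dr":[0,0,-1.15],"jaw":0.15},
  {"slide":[600,-601,100],"dr":[0,0,-1.15],"jaw":0.15},
  {"slide":[600,-601,100],"dr":[0,0,-1.15],"jaw":0.15},
  {"slide":[600,-601,100],"dr":[0,0,-1.15],"jaw":0.15},
  {"slide":[600,-601,100],"dr":[0,0,-1.15],"jaw":0.15},
  {"slide":[600,-601,100],"dr":[0,0,-1.15],"jaw":0.15},
  {"slide":[600,-601,100],"dr":[0,0,-1.15],"jaw":0.15},
  {"slide":[600,-601,100],"dr":[0,0,-1.15],"jaw":0.15},
  {"slide":[600,-601,100],"dr":[0,0,-1.15],"jaw":0.15},
])

```text
t: 2.1
tool_pos: [0.5455, 0.2486, 0.3045]
orientation: [-2.215, -2.228, 0.002]
force: [-0.0, 0.2, -0.5]
opening: 0.0788
gripper_force: 0.0
```

Call:
servo_tool([
  {"slide":[0,0,40],"dr":[0,0,0],"jaw":0.15},
  {"slide":[0,0,75],"dr":[0,0,0],"jaw":0.15},
  {"slide":[0,0,100],"dr":[0,0,0],"jaw":0.15},
  {"slide":[0,0,108],"dr":[0,0,0],"jaw":0.15},
  {"slide":[0,0,112],"dr":[0,0,0],"jaw":0.15},
  {"slide":[0,0,115],"dr":[0,0,0],"jaw":0.15},
  {"slide":[0,0,115],"dr":[0,0,0],"jaw":0.15},
  {"slide":[0,0,115],"dr":[0,0,0],"jaw":0.15},
])

```text
t: 2.9
tool_pos: [0.5465, 0.2494, 0.1913]
orientation: [2.214, 2.227, 0.003]
force: [0.3, -0.2, 0.2]
opening: 0.0793
gripper_force: 0.0
```

Call:
servo_tool([
  {"slide":[0,0,1],"dr":[0,0,0],"jaw":0.15},
  {"slide":[-10,0,2],"dr":[0,0,0],"jaw":0.15},
  {"slide":[-20,0,2],"dr":[0,0,0],"jaw":0.15},
  {"slide":[-28,0,2],"dr":[0,0,0],"jaw":0.15},
  {"slide":[-34,0,2],"dr":[0,0,0],"jaw":0.15},
  {"slide":[-40,0,2],"dr":[0,0,0],"jaw":0.15},
  {"slide":[-46,0,2],"dr":[0,0,0],"jaw":0.15},
  {"slide":[-52,0,2],"dr":[0,0,0],"jaw":0.15},
  {"slide":[-58,0,2],"dr":[0,0,0],"jaw":0.15},
  {"slide":[-64,0,2],"dr":[0,0,0],"jaw":0.15},
  {"slide":[-70,0,2],"dr":[0,0,0],"jaw":0.15},
  {"slide":[-76,0,2],"dr":[0,0,0],"jaw":0.15},
  {"slide":[-82,0,2],"dr":[0,0,0],"jaw":0.15},
  {"slide":[-88,0,2],"dr":[0,0,0],"jaw":0.15},
  {"slide":[-94,0,2],"dr":[0,0,0],"jaw":0.15},
  {"slide":[-100,0,2],"dr":[0,0,0],"jaw":0.15},
  {"slide":[-106,0,2],"dr":[0,0,0],"jaw":0.15},
  {"slide":[-110,0,2],"dr":[0,0,0],"jaw":0.15},
  {"slide":[-112,0,2],"dr":[0,0,0],"jaw":0.15},
  {"slide":[-112,0,2],"dr":[0,0,0],"jaw":0.15},
])

```text
t: 4.9
tool_pos: [0.5465, 0.137, 0.1878]
orientation: [2.215, 2.228, -0.0]
force: [0.1, 0.0, 0.4]
opening: 0.0788
gripper_force: 0.0
```

```bash
python3 - <<'E'
from h import *
im,d=read_camera("top"); cv2.imwrite("pics/top1.png",im[:,:,::-1])
w,r=board(im);print(r,cv2.boxPoints(r).round(1).tolist());s=read_state();print(s['force'],s['tool_pos'])
E
```

```text
((555.2473754882812, -29.97657012939453), (135.9437713623047, 238.52357482910156), 0.5973192453384399) [[486.0, 88.5999984741211], [488.5, -149.89999389648438], [624.5, -148.5], [622.0, 90.0]]
[-0.67477453  0.32036636  0.75832209] [0.54654296 0.13709836 0.18782346]
```

View pics/top1.png

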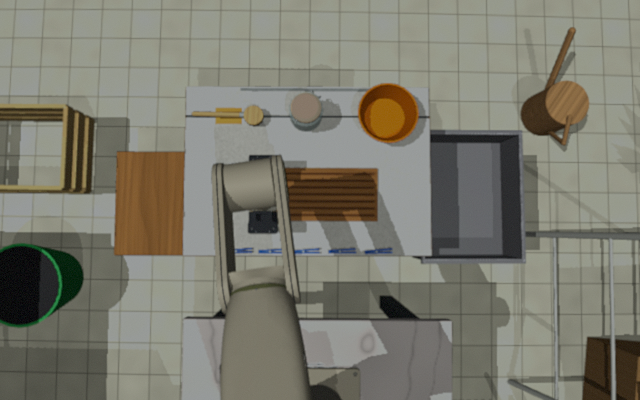

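The board is now square to the edge, with its right end at column 378 (y about -0.150). About 183 mm are left, and the fingers are at its left end.

Call:
servo_tool([
  {"slide":[-4,0,0],"dr":[0,0,0],"jaw":0.15},
  {"slide":[-10,0,0],"dr":[0,0,0],"jaw":0.15},
  {"slide":[-20,0,0],"dr":[0,0,0],"jaw":0.15},
  {"slide":[-30,0,0],"dr":[0,0,0],"jaw":0.15},
  {"slide":[-40,0,0],"dr":[0,0,0],"jaw":0.15},
  {"slide":[-50,0,0],"dr":[0,0,0],"jaw":0.15},
  {"slide":[-60,0,0],"dr":[0,0,0],"jaw":0.15},
  {"slide":[-70,0,0],"dr":[0,0,0],"jaw":0.15},
  {"slide":[-80,0,0],"dr":[0,0,0],"jaw":0.15},
  {"slide":[-90,0,0],"dr":[0,0,0],"jaw":0.15},
  {"slide":[-100,0,0],"dr":[0,0,0],"jaw":0.15},
  {"slide":[-110,0,0],"dr":[0,0,0],"jaw":0.15},
  {"slide":[-120,0,0],"dr":[0,0,0],"jaw":0.15},
  {"slide":[-130,0,0],"dr":[0,0,0],"jaw":0.15},
  {"slide":[-140,0,0],"dr":[0,0,0],"jaw":0.15},
  {"slide":[-150,0,0],"dr":[0,0,0],"jaw":0.15},
  {"slide":[-158,0,0],"dr":[0,0,0],"jaw":0.15},
  {"slide":[-163,0,0],"dr":[0,0,0],"jaw":0.15},
  {"slide":[-165,0,0],"dr":[0,0,0],"jaw":0.15},
  {"slide":[-165,0,0],"dr":[0,0,0],"jaw":0.15},
])

```text
t: 6.95
tool_pos: [0.5473, -0.0282, 0.1875]
orientation: [2.215, 2.228, -0.001]
force: [0.7, -1.3, -0.1]
opening: 0.0792
gripper_force: 0.0
```

```bash
python3 - <<'E'
from h import *
im,d=read_camera("top"); cv2.imwrite("pics/top2.png",im[:,:,::-1])
w,r=board(im);print(r,cv2.boxPoints(r).round(1).tolist());s=read_state();print(s['force'],s['tool_pos'])
E
```

```text
((554.7797241210938, -229.25314331054688), (136.61961364746094, 173.04611206054688), 0.7075930237770081) [[485.3999938964844, -143.60000610351562], [487.5, -316.6000061035156], [624.2000122070312, -314.8999938964844], [622.0, -141.89999389648438]]
[-0.43455872 -0.84896977 -0.93392038] [ 0.54717505 -0.02799108  0.18732749]
```

View pics/top2.png

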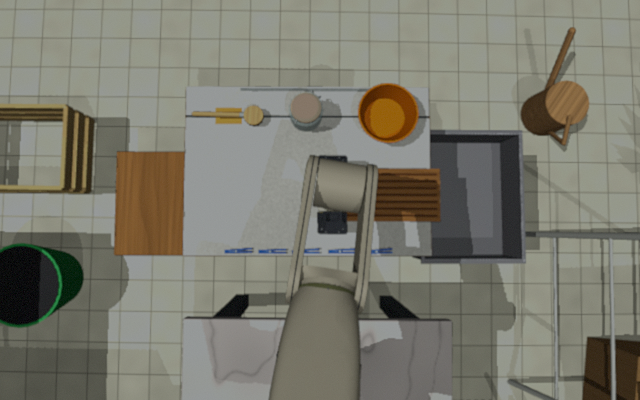

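The board's end is at column 440, about 24 mm past the edge, so I'll push 16 mm more and then back off.

Call:
servo_tool([
  {"slide":[-3,0,0],"dr":[0,0,0],"jaw":0.15},
  {"slide":[-6,0,0],"dr":[0,0,0],"jaw":0.15},
  {"slide":[-9,0,0],"dr":[0,0,0],"jaw":0.15},
  {"slide":[-12,0,0],"dr":[0,0,0],"jaw":0.15},
  {"slide":[-14,0,0],"dr":[0,0,0],"jaw":0.15},
  {"slide":[-15,0,0],"dr":[0,0,0],"jaw":0.15},
  {"slide":[-16,0,0],"dr":[0,0,0],"jaw":0.15},
  {"slide":[-16,0,0],"dr":[0,0,0],"jaw":0.15},
])

```text
t: 7.8
tool_pos: [0.5476, -0.0439, 0.1878]
orientation: [2.215, 2.228, -0.0]
force: [-0.5, 0.7, -0.5]
opening: 0.0788
gripper_force: 0.0
```

Call:
servo_tool([
  {"slide":[10,0,0],"dr":[0,0,0],"jaw":0.15},
  {"slide":[30,0,0],"dr":[0,0,0],"jaw":0.15},
  {"slide":[30,0,-20],"dr":[0,0,0],"jaw":0.15},
  {"slide":[40,0,-60],"dr":[0,0,0],"jaw":0.15},
  {"slide":[80,0,-100],"dr":[0,0,0],"jaw":0.15},
  {"slide":[120,0,-130],"dr":[0,0,0],"jaw":0.15},
  {"slide":[160,0,-150],"dr":[0,0,0],"jaw":0.15},
  {"slide":[200,0,-170],"dr":[0,0,0],"jaw":0.15},
  {"slide":[240,0,-180],"dr":[0,0,0],"jaw":0.15},
  {"slide":[280,0,-180],"dr":[0,0,0],"jaw":0.15},
  {"slide":[280,0,-180],"dr":[0,0,0],"jaw":0.15},
  {"slide":[280,0,-180],"dr":[0,0,0],"jaw":0.15},
])

```text
t: 9.0
tool_pos: [0.5453, 0.2376, 0.3676]
orientation: [2.212, 2.231, -0.001]
force: [-0.9, -1.0, -0.8]
opening: 0.0791
gripper_force: 0.0
```

```bash
python3 - <<'E'
from h import *
im,d=read_camera("top"); cv2.imwrite("pics/top3.png",im[:,:,::-1])
w,r=board(im);print(r,cv2.boxPoints(r).round(1).tolist());s=read_state();print(s['t'],s['force'],s['tool_pos'])
E
```

```text
((556.0391845703125, -193.31521606445312), (139.32005310058594, 278.06402587890625), 0.538585901260376) [[485.1000061035156, -54.900001525878906], [487.70001220703125, -333.0], [627.0, -331.70001220703125], [624.4000244140625, -53.599998474121094]]
9.05 [ 0.07244273 -0.32922396 -0.03556358] [0.54551104 0.23656845 0.36738188]
```

View pics/top3.png

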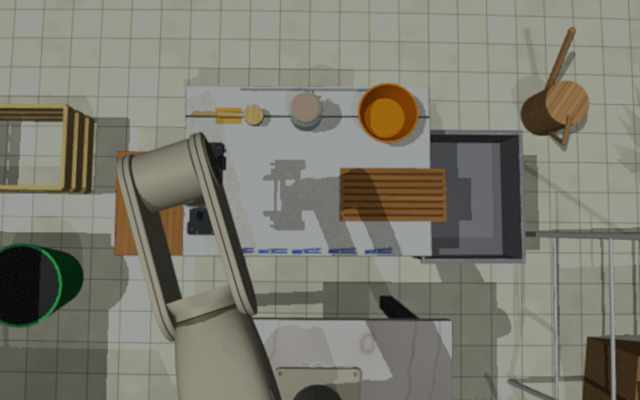

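The picture shows the board lying square with its end at column 446, about 40 mm past the edge and over the tub. The other items are undisturbed.

```bash
python3 -c "
from plant import *
print(close_job())"
```

```text
the job is handed in; nothing more can be done
None
```

I pushed the board flat across the desk to the tub side and handed the job in: by the last camera measurement it sticks out about 40 mm past the right edge, square to it, over the tub, with the other items undisturbed (no verdict was returned).

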